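# Load the mug-printing plate under its drag spring

## Robot

A 6-joint arm with a two-finger parallel gripper is mounted at the origin on the work surface. World frame = base frame: x ahead of the robot, y to its left, z up, the work surface at z = 0. Lengths are in m, angles in degrees, forces in N, time in s.
With the tool pointing down it reaches from about 0.4 to 0.825 m from the base axis. Payload 7 kg.
Tool frame: the origin (TCP) lies between the finger pads; the fingertips stand 25 mm ahead of it and the grasp point (between the pads) lies 6 mm ahead of it; z points along the fingers, y is the line along which they close (so a half turn about z gives the same grasp; the last joint's range is limited). The gripper opens to 88 mm and grips with 3 to 60 N. Pads are 19 mm wide; open, the fingers measure 130 mm over their backs; the gripper's body (78 mm by 193 mm) begins 47 mm behind the grasp point.
Start: joints at [93.111, 20.546, 0.682, 0, -70.136, -16.507], TCP at [0.156, 0.657, 0.252] pointing down, gripper open.
Joint ranges: [-176.03, 176.03], [-82.01, 121.73], [-58.28, 71.71], [-173.87, 95.51], [-174.79, -0.11], [-173.66, 173.66]. Speed limits (degrees/s): [136.94, 136.94, 172.46, 180, 180, 180].

## Interface

Orientations are given as [roll, pitch, yaw] about the fixed x, y, z axes, in that order (R = Rz(yaw) Ry(pitch) Rx(roll)).
In Python, from plant import ctrl gives the robot as it stands.
- The arm moves only by the tool drive_effector, called by a JSON object that holds its "method" and its "body". Schema: {"type":"object","properties":{"motion":{"type":"array","items":{"type":"array","items":{"type":"number"},"minItems":5,"maxItems":5},"minItems":1,"maxItems":8},"only":{"type":"string"},"quiet":{"type":"boolean"},"lines":{"type":"string"}},"required":["motion"],"additionalProperties":false}. motion is a list of rows, 1 to 8 of them, each of 5 numbers: dx, dy, dz in a scale on which 1.0 is 75 cm, then a turn about the tool's z in a scale on which 1.0 is 2 pi rad, then the finger opening in m; each row is the pose to reach, as a shift and turn from the pose commanded when the call began, along the tool's axes at that moment; what a row does not reach only later rows make up. A row lasts 1/8 s, in which the tool goes at most 0.0625 m and 10.7 degrees, less where a joint would pass 70% of its speed; a pose out of reach is approached as far as the arm can. The fingers move at their own pace and stop on an object; the grip force is fixed at half the most. Time passes only in rows, so rows that do not move let the fingers close. The tool returns the time, the measured TCP pose, the force, the opening and the grip force at its end. only (a regular expression) keeps the lines of the reply that match it, lines (a string "A,B") keeps lines A to B, and quiet returns only ok. A shift or turn number past 1, either way, is cut back to 1. Input that does not fit is refused with a message, and nothing moves.
- ctrl.get_obs(): the state, without advancing time (a new reading comes with each control period).
- ctrl.snapshot(name): name is "side" or "top" or "wrist"; returns a dict with "frame" (420x560x3 uint8, red, green, blue), "z_map" (420x560 float32, m along the optical axis (not along the pixel's ray), 0 where there is no reading), "fovy" (degrees; the focal length in pixels is half the picture's height over the tangent of half this angle, whatever the lens; pixels are square), "cx", "cy" (the principal point, pixels), "R" (3x3) and "t" (3): a world point X has camera coordinates R X + t; the wrist camera has in their place "T_tool_cam" (4x4, takes a point from camera to tool coordinates, whose origin is the TCP and whose axes are the flange's). Camera axes: x right, y down, z forward; pixel columns grow to the right and rows downward; lengths in m; the calibration is good to about 2 mm. A picture is of the moment at which its call begins: read the wrist's pose just before it.
- ctrl.close_job(): hands the job in; it is judged then, once.
The state is a dict: "clock": time; "joint_pos": joint angles; "qvel": joint speeds; "tau": joint torques, N m; "tool_pos": TCP position; "orientation": TCP orientation; "force": force on the tool from outside, world axes, zero at the start; "moment": the same for the moment, N m; "opening": finger opening in m; "gripper_force": force on a finger pad.
Only numpy, scipy, OpenCV 4.12 (cv2) and the standard library are available. Lean on these libraries where they do the work, as an engineer would, in place of code of your own. Each camera call takes 0.05 s, during which the arm holds its last target. There are 200 camera calls.

## Task

Load the printing plate into its cradle: press it down hard on its sprung bed with a fingertip and, keeping it pressed down, slide it forwards under the bridge and the drag spring until it is fully home against the end stop; then take the finger away and leave it there. Only press and push the plate, do not pick it up, and leave the mugs and the brush where they are.

Things in the scene. Friction and masses are not known exactly. Their poses are not given: they have to be found in the camera images.
- cradle: Fixed plate cradle, 260 x 110 mm: grey base, two aluminium side rails (tops 36 mm above the table) forming a straight channel 74 mm wide along its x axis. Origin: centre of its underside, on the table. +x is the sliding direction, from the open end (x = -130 mm) towards the bridge, drag spring and end stop; z up.
- bridge (a point): Middle of the lower front edge of the bridge, a rigid blunt dark steel bar, 12 mm thick along x, across the channel: cradle x = 45 mm, y = 0, 31 mm above the table. The bar's top is at 43 mm. Axes as the cradle's.
- end_stop (a point): Middle of the face of the end stop, a rigid dark block closing the channel: cradle x = 110 mm, y = 0, 31 mm above the table; its top is at 46 mm. Axes as the cradle's.
- plate: Loose aluminium printing plate, 130 (x) x 70 x 10 mm, about 0.26 kg, blunt edges, dark dots on its front half, lying on the bed, its x along the cradle's. Origin: centre of its underside, 26 mm above the table at the start, so its top (36 mm) is 5 mm too high for the bridge; its front edge is then 12 to 42 mm short of the bridge. Home: front edge on the end stop, origin at cradle x = 45 mm.
- press_land (a point): Where to press: a point on the plate's top (plate x = -46, y = 0, z = 10 mm), in the bare land from x = -65 to -31 mm. In front of the land stands a cross rib (plate x = -31 to -22 mm, 60 mm wide, 10 mm above the top), whose rear face the finger can push. With the plate home the rib is 22 mm short of the bridge. Axes as the plate's.
- bed (a joint): Sprung bed, a black plate filling the channel floor; value = how far it has sunk, 0 (start) to 0.010 m (bottomed). It stays level. Under the plate it starts to sink at about 4 N, takes about 8 N at 5 mm (plate top level with the bridge's underside), 13 N at the bottom. Sliding the pressed plate takes another 8 to 15 N along x. Released, it rises unless the bridge holds the plate down.
- leaf (a joint): Drag spring: a bright steel leaf 40 mm wide on the far side of the bridge, sloping down along cradle +x to a round lip at cradle x = 98 mm, 25 mm above the table when free. Value = angle by which it is lifted, rad, 0 when free, about 0.15 with the plate home and risen against the bridge. It bears on the plate with about 4 to 6 N.
- mug_a: Bystander: large unglazed mug, 80 mm across, 100 mm tall, on the table beside the cradle. Origin: centre of its foot.
- mug_b: Bystander: small unglazed mug, 68 mm across, 75 mm tall, on the table beside the cradle. Origin: centre of its foot.
- brush: Bystander: dusting brush lying flat on the table beside the cradle. Origin: centre of its underside.

How it is judged (in metres and radians):
On the way, in this order (a step that is already met when the one before it is completed fails the run):
1. the finger presses the plate down on its sprung bed, at least 4.5 mm (value of joint bed above 0.0045 m and contact force between the fingers and plate above 5 N), for 0.1 s.
2. still pressed by the finger, the plate's front passes under the drag spring and lifts it (value of joint leaf above 0.02 rad and x of plate in the frame of cradle above 0.015 m and contact force between the fingers and plate above 4 N), for 0.1 s.
At the end, for the whole second after the job is handed in: The plate lies flat (within 0.06 rad) and at rest under the bridge, its front edge within 3.5 mm of the end stop, with the bed held down more than 3 mm and the drag spring lifted more than 0.05 rad by the plate (x of plate in the frame of cradle between 0.0415 and 0.048 m and z of plate in the frame of cradle below 0.0235 m and value of joint bed above 0.003 m and value of joint leaf above 0.05 rad and angle between plate's own z axis and vertical below 0.06 rad and angle between the x axis of plate and the x axis of cradle, either way round below 0.07 rad and linear speed of plate below 0.01 m/s); the robot touches nothing.
It fails at once if the plate is lifted (its origin rises more than 8 mm above where it lay) (z of plate in the frame of cradle above 0.034 m).
It fails at once if the plate is tipped by more than 0.25 rad (angle between plate's own z axis and vertical above 0.25 rad).
It fails at once if a mug or the brush is moved more than 20 mm (distance of any of mug_a, mug_b, brush from where it was at the start of the episode above 0.02 m).
It also fails if it takes over 38 s, if anything falls off the work surface, if the arm or the gripper's body presses on something with over 40 N, if the wrist force passes 120 N, or if a joint passes its speed limit or range.

## Working session

There is one attempt and no reset: what is moved stays moved. The work goes in short steps, Python scripts to look and compute and a tool call to move; the robot and the scene stay as the last step left them, time stands still between calls to the robot, and variables do not carry over. Pictures are saved under pics/ and viewed, at most 10 in all, crops included, and the job is handed in when it is done.

```bash
ls; mkdir -p pics
```

Create h.py:
```python
import numpy as np,cv2
from plant import ctrl
def save(s,n): cv2.imwrite(f'pics/{n}.png',cv2.cvtColor(s['frame'],cv2.COLOR_RGB2BGR))
def cloud(s):
    z=s['z_map'];f=z.shape[0]/2/np.tan(np.radians(s['fovy'])/2)
    v,u=np.mgrid[:z.shape[0],:z.shape[1]]
    c=np.stack([(u-s['cx'])/f*z,(v-s['cy'])/f*z,z],-1)
    return (c-s['t'])@s['R']
```

Run:
```python
from h import *
for n in ['top','side']:
    s=ctrl.snapshot(n);save(s,n+'0');np.savez('/tmp/'+n,**s);print(n,s['fovy'],s['R'].round(3).tolist(),s['t'])
    print((s['z_map']>0).mean())
print(ctrl.get_obs())
```

```text
pics
plant.py
top 54.237024061802295 [[-0.01, -1.0, -0.029], [-0.997, 0.013, -0.082], [0.082, 0.028, -0.996]] [0.01476998 0.59341676 0.95836868]
0.9959311224489796
side 56.08070616398441 [[-0.995, -0.096, -0.02], [-0.046, 0.637, -0.77], [0.087, -0.765, -0.638]] [0.59210075 0.08537181 1.01617437]
0.9961394557823129
{'clock': 0.1, 'joint_pos': array([ 9.31126425e+01,  2.05870141e+01,  6.38445776e-01, -1.59476670e-02,
       -7.01368598e+01, -1.65061664e+01]), 'qvel': array([ 0.14383925, -0.09136548,  0.15746003,  0.13645627, -0.06429024,
       -0.06694255]), 'tau': array([-8.47602823e-04, -5.84162271e+01,  2.93751812e+01,  7.01550320e+00,
        1.01984519e-02, -4.22915753e-05]), 'tool_pos': array([0.15630519, 0.65623473, 0.25072118]), 'orientation': array([ 1.79913833e+02, -9.89887490e-03, -1.33989462e+01]), 'force': array([0.10797941, 0.32855778, 0.22480959]), 'moment': array([-0.00415187, -0.00670972,  0.00259526]), 'gripper_force': 0.0, 'opening': 0.08777746172928504}
```

View pics/top0.png

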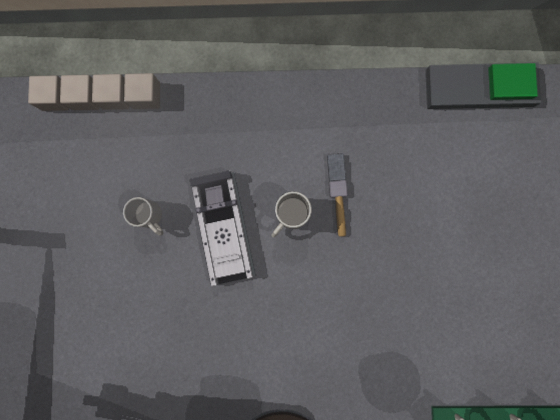

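View pics/side0.png

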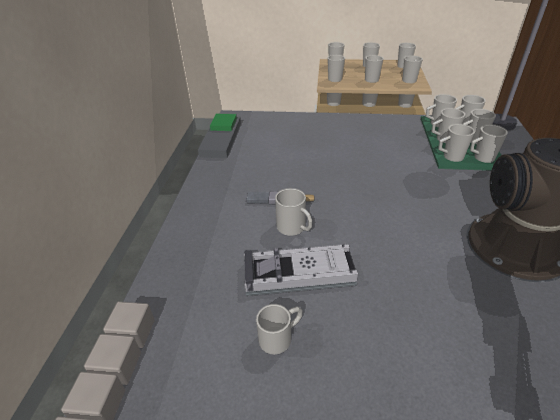

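The top view shows the cradle spanning about (195,180) to (250,285), with the bridge and stop at the upper end, the plate's dots at (222,236) and its rib at (228,259). The mugs are at (138,212) and (293,210), and the brush is at (338,195). The side view agrees, with the cradle between the mugs.

Run:
```python
from h import *
for n,box in [('top',(180,160,265,300)),('side',(235,235,365,300))]:
    s=dict(np.load('/tmp/'+n+'.npz'));P=cloud(s);u0,v0,u1,v1=box
    fr=s['frame'][v0:v1,u0:u1];Q=P[v0:v1,u0:u1]
    g=fr.min(-1)
    tab=P[300:380,270:340] if n=='top' else P[340:380,150:230]
    print(n,'table z',np.median(tab[...,2]))
    m=((g>140)&(Q[...,2]>.02)).astype(np.uint8)
    A=Q[m>0];print(len(A),np.percentile(A[:,2],[5,50,95]))
    A=A[(A[:,2]<.055)]
    r=cv2.minAreaRect((A[:,:2]*1000).astype(np.float32));print('bright',r,cv2.boxPoints(r).round(0).tolist())
    m=(Q[...,2]>.012)
    k,l,st,_=cv2.connectedComponentsWithStats(m.astype(np.uint8));i=1+st[1:,4].argmax()
    A=Q[l==i];r=cv2.minAreaRect((A[:,:2]*1000).astype(np.float32));print('all',r,cv2.boxPoints(r).round(0).tolist())
    b=cv2.resize(cv2.cvtColor(fr,cv2.COLOR_RGB2BGR),None,fx=4,fy=4,interpolation=cv2.INTER_CUBIC);cv2.imwrite(f'pics/{n}_c.png',b)
```

```text
top table z 0.00012369086415585487
2223 [0.03292599 0.03585402 0.04016451]
bright ((539.6893920898438, 137.7250518798828), (235.49420166015625, 97.31840515136719), 11.417017936706543) [[415.0, 162.0], [434.0, 67.0], [665.0, 113.0], [645.0, 209.0]]
all ((560.8643798828125, 92.05995178222656), (258.17901611328125, 198.03005981445312), 12.15853214263916) [[414.0, 162.0], [456.0, -32.0], [708.0, 22.0], [666.0, 216.0]]
side table z 0.0003804613130155459
2206 [0.02403139 0.03615457 0.03908093]
bright ((550.8748779296875, 138.02334594726562), (258.28369140625, 103.8032455444336), 11.570989608764648) [[414.0, 163.0], [435.0, 61.0], [688.0, 113.0], [667.0, 215.0]]
all ((493.037353515625, 425.5113525390625), (259.939208984375, 690.5918579101562), 11.383378982543945) [[297.0, 738.0], [434.0, 61.0], [689.0, 113.0], [552.0, 790.0]]
```

View pics/top_c.png

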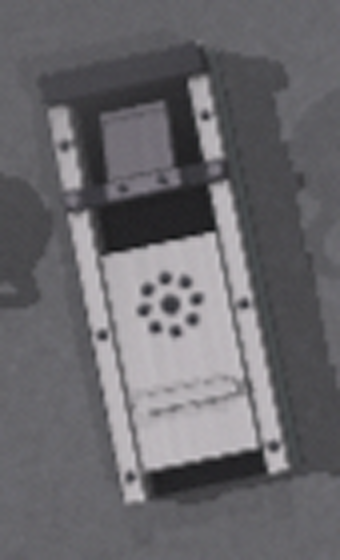

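The crop shows the plate's front edge from (102,250) to (215,232), its rear edge from (140,472) to (268,450), the rib near (187,396) and the bridge near (145,187).

Run:
```python
from h import *
s=dict(np.load('/tmp/top.npz'));f=210/np.tan(np.radians(s['fovy'])/2)
def ray(u,v,z):
    d=np.array([(u-s['cx'])/f,(v-s['cy'])/f,1])@s['R'];o=-s['t']@s['R'];return (o+d*(z-o[2])/d[2])
def crop(u,v,z): return ray(180+(u+.5)/4-.5,160+(v+.5)/4-.5,z)
# rail lines from bright mask of the side + top clouds
A=[]
for n,(u0,v0,u1,v1) in [('top',(180,160,265,300)),('side',(235,235,365,300))]:
    q=dict(np.load('/tmp/'+n+'.npz'));Q=cloud(q)[v0:v1,u0:u1];g=q['frame'][v0:v1,u0:u1].min(-1)
    m=(g>140)&(abs(Q[...,2]-.036)<.006);A.append(Q[m])
yaw=np.radians(11.5);O=np.array([.5519,.1384])
c=lambda p:(np.array([[np.cos(yaw),np.sin(yaw)],[-np.sin(yaw),np.cos(yaw)]])@(np.asarray(p)[...,:2]-O).T).T*1000
for a in A: q=c(a);print(np.percentile(q,[0,1,99,100],axis=0).round(1).tolist())
for k,(u,v,z) in dict(fL=(102,250,.036),fR=(215,232,.036),rL=(140,472,.036),rR=(268,450,.036),railL=(135,500,.036),railLi=(145,498,.036),railR=(288,470,.036),railRi=(270,474,.036),bri=(68,209,.043),brR=(228,178,.043),rib0=(140,405,.046),rib1=(240,388,.046),tipL=(50,107,.036),dots=(171,304,.036)).items():
    p=crop(u,v,z);print(k,p.round(4),c(p).round(1))
```

```text
[[-129.8, -46.9], [-124.8, -46.3], [98.9, 49.4], [105.6, 50.5]]
[[-130.2, -52.1], [-125.1, -47.8], [104.7, 50.5], [128.0, 51.7]]
fL [0.563  0.1757 0.036 ] [18.4 34.4]
fR [0.5729 0.1084 0.036 ] [ 14.6 -33.6]
rL [0.4324 0.1528 0.036 ] [-114.2   38. ]
rR [0.4446 0.0775 0.036 ] [-117.3  -38.3]
railL [0.4162 0.1557 0.036 ] [-129.5   44.1]
railLi [0.4173 0.1499 0.036 ] [-129.6   38.1]
railR [0.4329 0.0658 0.036 ] [-131.1  -47.4]
railRi [0.4306 0.0764 0.036 ] [-131.2  -36.6]
bri [0.5872 0.1946 0.043 ] [45.8 48.1]
brR [0.6043 0.0997 0.043 ] [ 43.7 -48.4]
rib0 [0.4719 0.1511 0.046 ] [-75.9  28.4]
rib1 [0.4812 0.0927 0.046 ] [-78.4 -30.7]
tipL [0.6491 0.2074 0.036 ] [109.   48.2]
dots [0.5306 0.1346 0.036 ] [-21.6   0.5]
```

Run:
```python
from h import *
yaw=np.radians(11.5);O=np.array([.5519,.1384]);R=np.array([[np.cos(yaw),np.sin(yaw)],[-np.sin(yaw),np.cos(yaw)]])
for n,boxes in [('top',[(268,180,318,245),(120,190,165,240)]),('side',[(270,185,318,240),(250,300,306,358)])]:
  P=cloud(dict(np.load('/tmp/'+n+'.npz')))
  for u0,v0,u1,v1 in boxes:
    Q=P[v0:v1,u0:u1].reshape(-1,3);q=(Q[:,:2]-O)@R.T*1000;k=(Q[:,2]>.05)
    print(n,q[k].min(0).round(),q[k].max(0).round(),Q[k,2].max().round(3), 'body part',np.percentile(q[k],[5,50,95],axis=0).round().tolist())
```

```text
top [ -70. -213.] [  40. -114.] 1.004 body part [[-44.0, -209.0], [-5.0, -162.0], [36.0, -123.0]]
top [ -70. -147.] [107. 209.] 1.004 body part [[19.0, 143.0], [66.0, 166.0], [103.0, 206.0]]
side [ -48. -215.] [ 82. 638.] 0.726 body part [[-39.0, -211.0], [-2.0, -151.0], [35.0, -121.0]]
side [ 13. 141.] [106. 638.] 0.726 body part [[29.0, 145.0], [69.0, 170.0], [102.0, 208.0]]
```

Units first: shifts go in shares of 75 cm and turns go in shares of 2 pi rad. So 0.32 m / 0.75 = 0.4267, 0.12 m / 0.75 = 0.16, -24.9 degrees / 360 = -0.0692.

{"method": "drive_effector", "body": {"motion": [[0.04,0.04,0,-0.0083,0],[0.0933,0.1,0,-0.0167,0],[0.1467,0.16,0,-0.0278,0],[0.2,0.22,0,-0.0389,0],[0.2533,0.28,0,-0.05,0],[0.3067,0.3333,0,-0.0611,0],[0.36,0.3867,0,-0.0692,0],[0.4,0.4267,0,-0.0692,0]]}}

```text
clock: 1.1
tool_pos: [0.3746, 0.2737, 0.2516]
orientation: [-180.0, 0.0, 11.5]
force: [1.0, 1.8, 0.5]
opening: 0.0132
gripper_force: 0.0
```

```bash
python3 -c "
from plant import ctrl;o=ctrl.get_obs();print(o['tool_pos'],o['orientation'],o['force'])"
```

```text
[0.37460432 0.27371102 0.25155987] [-1.79994383e+02  4.57878128e-03  1.15132576e+01] [1.03725154 1.78562085 0.50051818]
```

Scaled: 0.17 m / 0.75 = 0.2267, 0.13 m / 0.75 = 0.1733.

{"method": "drive_effector", "body": {"motion": [[0.024,0.0733,0,0,0],[0.048,0.1467,0,0,0],[0.072,0.2,0.0267,0,0],[0.072,0.2267,0.08,0,0],[0.072,0.2267,0.1333,0,0],[0.072,0.2267,0.1733,0,0],[0.072,0.2267,0.1733,0,0],[0.072,0.2267,0.1733,0,0]]}}

```text
clock: 2.1
tool_pos: [0.4615, 0.1204, 0.1225]
orientation: [-180.0, -0.1, 11.5]
force: [0.1, 0.1, -0.1]
opening: 0.0006
gripper_force: 0.0
```

Run:
```python
from h import *
o=ctrl.get_obs();print(o['force'],o['tool_pos'])
s=ctrl.snapshot('side');np.savez('/tmp/s2',**s)
b=cv2.cvtColor(s['frame'][190:330,220:400],cv2.COLOR_RGB2BGR);cv2.imwrite('pics/side2.png',cv2.resize(b,None,fx=4,fy=4,interpolation=cv2.INTER_CUBIC))
w=ctrl.snapshot('wrist');save(w,'w2')
```

```text
[ 0.0858129   0.10817353 -0.12796008] [0.4614912  0.12037165 0.12253738]
```

View pics/side2.png

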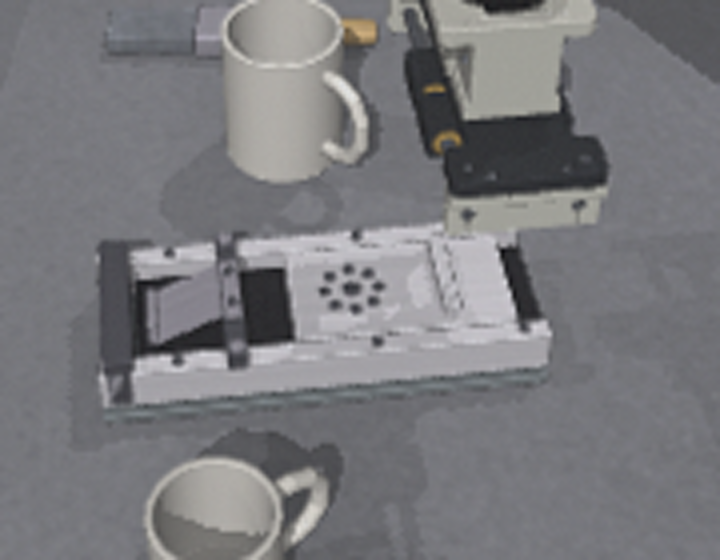

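View pics/w2.png

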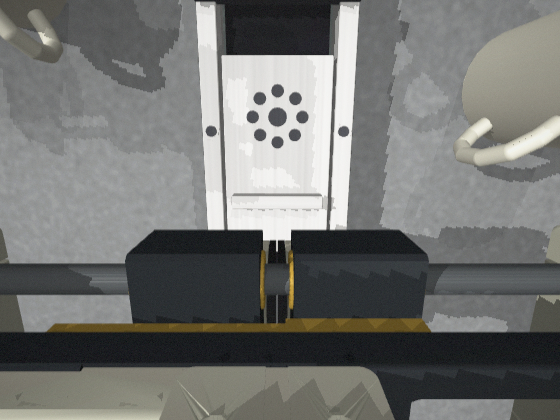

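The side view shows the gripper poised above the rear of the plate. The wrist view shows the rib at (277,202), the dots at (277,117) and the plate centred at column 277, with the finger blocks across the lower part. Next I'll measure the fingertips and the rib in the tool frame.

Run:
```python
from h import *
o=ctrl.get_obs();w=ctrl.snapshot('wrist');z=w['z_map'];f=210/np.tan(np.radians(w['fovy'])/2)
v,u=np.mgrid[:420,:560];c=np.stack([(u-w['cx'])/f*z,(v-w['cy'])/f*z,z],-1)
T=w['T_tool_cam'];p=(c@T[:3,:3].T+T[:3,3])*1000
for n,(a,b) in dict(ribtop=(277,201),ribrear=(277,207),land=(250,220),front=(277,57),railL=(203,130),railR=(350,130),plL=(224,130),plR=(332,130),dot=(277,117),f1=(160,232),f2=(160,245),f3=(258,235),f4=(258,260),f5=(140,290),f6=(277,245)).items(): print(n,p[b,a].round(1))
k=(z>0)&(p[...,2]>5)&(p[...,2]<40);print(k.sum(),p[k].min(0),p[k].max(0))
for col in (240,277,310): print(col,[(r,*p[r,col].round(0)[[0,2]].tolist()) for r in range(186,240,3)])
```

```text
ribtop [18.   1.4 75.6]
ribrear [13.9  1.4 75.8]
land [  2.5 -17.3  83.9]
front [107.1   1.3  86.1]
railL [ 63.1 -46.7  84.9]
railR [63.2 49.  85.8]
plL [ 63.1 -33.2  85.8]
plR [63.  38.5 93.4]
dot [71.3  1.3 84. ]
f1 [ 38.8 -31.1 -48.8]
f2 [ 38.9 -27.7 -58.9]
f3 [ 39.9  -3.9 -54.4]
f4 [ 38.2  -3.3 -66.5]
f5 [ 30.9 -30.3 -66.6]
f6 [-16.3   1.5  84.9]
1838 [ 5.81600112 -5.72276692  5.0076082 ] [104.52018866 144.37273288  39.99700118]
240 [(186, 26.0, 86.0), (189, 24.0, 85.0), (192, 22.0, 87.0), (195, 22.0, 77.0), (198, 20.0, 76.0), (201, 18.0, 76.0), (204, 16.0, 75.0), (207, 14.0, 76.0), (210, 9.0, 85.0), (213, 7.0, 85.0), (216, 5.0, 87.0), (219, 3.0, 85.0), (222, 0.0, 87.0), (225, -2.0, 85.0), (228, -4.0, 87.0), (231, 39.0, -50.0), (234, 39.0, -51.0), (237, 39.0, -55.0)]
277 [(186, 26.0, 87.0), (189, 24.0, 86.0), (192, 22.0, 85.0), (195, 22.0, 78.0), (198, 20.0, 77.0), (201, 18.0, 76.0), (204, 16.0, 75.0), (207, 14.0, 76.0), (210, 9.0, 87.0), (213, 7.0, 84.0), (216, 5.0, 86.0), (219, 3.0, 85.0), (222, 1.0, 85.0), (225, -1.0, 85.0), (228, -4.0, 86.0), (231, -6.0, 85.0), (234, -9.0, 86.0), (237, -11.0, 86.0)]
310 [(186, 26.0, 86.0), (189, 24.0, 85.0), (192, 22.0, 86.0), (195, 22.0, 77.0), (198, 20.0, 75.0), (201, 18.0, 75.0), (204, 16.0, 76.0), (207, 14.0, 76.0), (210, 9.0, 85.0), (213, 7.0, 85.0), (216, 5.0, 84.0), (219, 3.0, 85.0), (222, 1.0, 86.0), (225, -1.0, 85.0), (228, -4.0, 85.0), (231, 39.0, -50.0), (234, 39.0, -52.0), (237, 39.0, -53.0)]
```

Scaled: 0.068 m / 0.75 = 0.0907, 0.05 m / 0.75 = 0.0667.

{"method": "drive_effector", "body": {"motion": [[0.0013,0.0013,0.0333,0,0],[0.0013,0.0013,0.0667,0,0],[0.0013,0.0013,0.0773,0,0],[0.0013,0.0013,0.0827,0,0],[0.0013,0.0013,0.0867,0,0],[0.0013,0.0013,0.0907,0,0],[0.0013,0.0013,0.0907,0,0]]}}

```text
clock: 3.12
tool_pos: [0.4622, 0.1193, 0.0548]
orientation: [-180.0, -0.0, 11.5]
force: [-4.9, -0.8, 9.8]
opening: 0.0004
gripper_force: 5.1
```

Scaled: 0.0045 m / 0.75 = 0.006, 0.0035 m / 0.75 = 0.0047.

{"method": "drive_effector", "body": {"motion": [[0,0,0.0027,0,0],[0,0,0.0047,0,0],[0,0,0.006,0,0],[0,0,0.006,0,0]]}}

```text
clock: 3.62
tool_pos: [0.4623, 0.1194, 0.0511]
orientation: [-180.0, -0.1, 11.5]
force: [-7.9, -0.7, 19.4]
opening: 0.0006
gripper_force: 9.7
```

Scaled: 0.03 m / 0.75 = 0.04, 0.027 m / 0.75 = 0.036.

{"method": "drive_effector", "body": {"motion": [[0.004,0,0,0,0],[0.0093,0,0,0,0],[0.0147,0,0,0,0],[0.02,0,0,0,0],[0.0253,0,0,0,0],[0.0307,0,0,0,0],[0.036,0,0,0,0],[0.04,0,0,0,0]]}}

```text
clock: 4.62
tool_pos: [0.4892, 0.1236, 0.0511]
orientation: [179.9, 0.2, 11.5]
force: [-16.8, -3.2, 28.9]
opening: 0.0002
gripper_force: 14.8
```

Create w.py:
```python
from h import *
import sys
def go(name):
    w=ctrl.snapshot('wrist');z=w['z_map'];f=210/np.tan(np.radians(w['fovy'])/2)
    v,u=np.mgrid[:420,:560];c=np.stack([(u-w['cx'])/f*z,(v-w['cy'])/f*z,z],-1)
    T=w['T_tool_cam'];p=(c@T[:3,:3].T+T[:3,3])*1000;save(w,name)
    col=277;g=w['frame'].min(-1)
    print([(r,*p[r,col].round(0)[[0,2]].tolist(),int(g[r,col])) for r in range(0,232,5)])
go(sys.argv[1])
```

```bash
python3 w.py w3
```

```text
[(0, 111.0, 1.0, 188), (5, 111.0, 6.0, 63), (10, 111.0, 9.0, 34), (15, 110.0, 15.0, 37), (20, 113.0, 33.0, 32), (25, 111.0, 33.0, 29), (30, 107.0, 23.0, 176), (35, 105.0, 22.0, 226), (40, 103.0, 24.0, 234), (45, 101.0, 24.0, 236), (50, 99.0, 24.0, 237), (55, 97.0, 22.0, 237), (60, 95.0, 22.0, 236), (65, 93.0, 23.0, 238), (70, 91.0, 23.0, 113), (75, 89.0, 23.0, 100), (80, 86.0, 23.0, 96), (85, 84.0, 24.0, 99), (90, 82.0, 22.0, 245), (95, 80.0, 24.0, 245), (100, 78.0, 24.0, 232), (105, 76.0, 23.0, 87), (110, 74.0, 24.0, 87), (115, 71.0, 22.0, 88), (120, 69.0, 23.0, 86), (125, 67.0, 23.0, 88), (130, 65.0, 23.0, 234), (135, 62.0, 24.0, 247), (140, 60.0, 23.0, 247), (145, 58.0, 22.0, 98), (150, 55.0, 23.0, 97), (155, 53.0, 23.0, 96), (160, 51.0, 23.0, 247), (165, 48.0, 23.0, 246), (170, 46.0, 23.0, 235), (175, 43.0, 24.0, 234), (180, 41.0, 25.0, 236), (185, 38.0, 25.0, 233), (190, 36.0, 23.0, 236), (195, 34.0, 23.0, 237), (200, 31.0, 23.0, 235), (205, 28.0, 24.0, 234), (210, 26.0, 23.0, 234), (215, 23.0, 23.0, 236), (220, 21.0, 22.0, 155), (225, 21.0, 14.0, 210), (230, 18.0, 15.0, 229)]
```

View pics/w3.png

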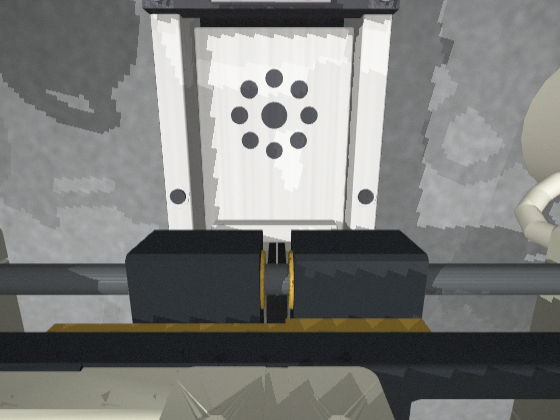

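The wrist view shows the plate's front edge at row 28, just short of the bridge at row 8, with the bed bottomed and the rib just ahead of the finger (row 225). I'll keep sliding.

Scaled: 0.032 m / 0.75 = 0.0427, 0.028 m / 0.75 = 0.0373.

{"method": "drive_effector", "body": {"motion": [[0.0053,0,-0.0007,0,0],[0.0107,0,-0.0007,0,0],[0.016,0,-0.0007,0,0],[0.0213,0,-0.0007,0,0],[0.0267,0,-0.0007,0,0],[0.032,0,-0.0007,0,0],[0.0373,0,-0.0007,0,0],[0.0427,0,-0.0007,0,0]]}}

```text
clock: 5.68
tool_pos: [0.5217, 0.1309, 0.0512]
orientation: [180.0, 0.1, 11.5]
force: [-9.8, -2.4, 15.7]
opening: 0.0004
gripper_force: 8.0
```

Scaled: 0.024 m / 0.75 = 0.032, 0.02 m / 0.75 = 0.0267.

{"method": "drive_effector", "body": {"motion": [[0.0053,0,0,0,0],[0.0107,0,0,0,0],[0.016,0,0,0,0],[0.0213,0,0,0,0],[0.0267,0,0,0,0],[0.032,0,0,0,0]]}}

```text
clock: 6.42
tool_pos: [0.5435, 0.1349, 0.0512]
orientation: [179.9, 0.3, 11.5]
force: [-16.4, -2.5, 23.6]
opening: -0.0001
gripper_force: 12.3
```

```bash
python3 w.py w4 | cut -c1-900
```

```text
[(0, 120.0, 29.0, 35), (5, 120.0, 36.0, 35), (10, 117.0, 33.0, 34), (15, 115.0, 32.0, 26), (20, 109.0, 17.0, 175), (25, 107.0, 18.0, 176), (30, 106.0, 18.0, 116), (35, 104.0, 19.0, 186), (40, 102.0, 19.0, 185), (45, 100.0, 18.0, 184), (50, 98.0, 17.0, 189), (55, 95.0, 15.0, 185), (60, 93.0, 14.0, 187), (65, 91.0, 14.0, 187), (70, 89.0, 12.0, 187), (75, 87.0, 10.0, 190), (80, 85.0, 10.0, 190), (85, 83.0, 11.0, 189), (90, 81.0, 8.0, 191), (95, 79.0, 8.0, 186), (100, 77.0, 7.0, 190), (105, 75.0, 6.0, 191), (110, 73.0, 5.0, 184), (115, 71.0, 4.0, 181), (120, 69.0, 2.0, 181), (125, 67.0, 3.0, 110), (130, 65.0, 2.0, 179), (135, 63.0, 3.0, 172), (140, 61.0, 1.0, 173), (145, 59.0, 2.0, 170), (150, 57.0, 2.0, 178), (155, 53.0, 23.0, 71), (160, 51.0, 23.0, 177), (165, 48.0, 23.0, 235), (170, 46.0, 22.0, 228), (175, 43.0, 23.0, 230), (180, 41.0, 23.0, 229), (185, 38.0, 23.0, 230), (190, 36.0, 24.0,
```

Scaled: 0.012 m / 0.75 = 0.016, 0.01 m / 0.75 = 0.0133.

{"method": "drive_effector", "body": {"motion": [[0.0053,0,0,0,0],[0.0093,0,0,0,0],[0.0133,0,0,0,0],[0.016,0,0,0,0]]}}

```text
clock: 6.98
tool_pos: [0.5555, 0.1373, 0.0512]
orientation: [179.9, 0.3, 11.5]
force: [-20.7, -1.7, 23.6]
opening: 0.0008
gripper_force: 12.9
```

Scaled: 0.003 m / 0.75 = 0.004, 0.002 m / 0.75 = 0.0027.

{"method": "drive_effector", "body": {"motion": [[0.0013,0,0,0,0],[0.0027,0,0,0,0],[0.004,0,0,0,0],[0.004,0,0,0,0]]}}

```text
clock: 7.48
tool_pos: [0.5557, 0.1373, 0.0512]
orientation: [179.9, 0.5, 11.5]
force: [-25.0, 0.4, 29.4]
opening: 0.0005
gripper_force: 16.2
```

```bash
python3 w.py w5 | tr '(' '\n' | awk -F, '$1>120'
```

```text
[
125, 67.0, 7.0, 183), 
130, 65.0, 7.0, 180), 
135, 63.0, 5.0, 182), 
140, 61.0, 5.0, 187), 
145, 59.0, 4.0, 185), 
150, 57.0, 2.0, 185), 
155, 55.0, 2.0, 169), 
160, 53.0, 3.0, 178), 
165, 51.0, 2.0, 175), 
170, 49.0, 3.0, 172), 
175, 47.0, 3.0, 170), 
180, 45.0, 2.0, 178), 
185, 38.0, 24.0, 165), 
190, 36.0, 23.0, 229), 
195, 33.0, 24.0, 229), 
200, 31.0, 23.0, 230), 
205, 28.0, 23.0, 231), 
210, 26.0, 24.0, 229), 
215, 23.0, 24.0, 238), 
220, 21.0, 24.0, 238), 
225, 20.0, 16.0, 151), 
230, 18.0, 14.0, 233)]
```

View pics/w5.png

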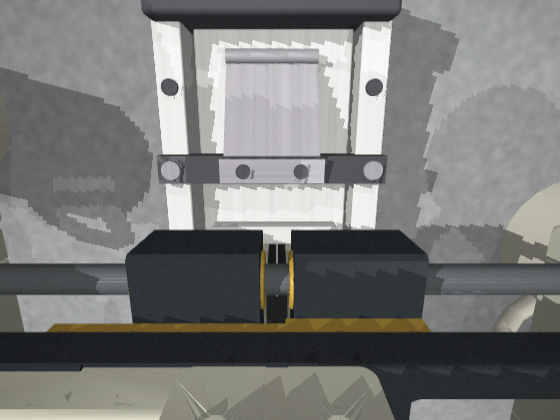

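The tip has stalled at the stop. The plate's front is against the end stop (row 28), the leaf rests on the plate, and the rib is 22 mm short of the bridge, which matches home. I'll release by going straight up first.

Scaled: -0.12 m / 0.75 = -0.16, -0.006 m / 0.75 = -0.008.

{"method": "drive_effector", "body": {"motion": [[0,0,-0.004,0,0],[0,0,-0.008,0,0],[0,0,-0.012,0,0],[-0.004,0,-0.0147,0,0],[-0.0093,0,-0.0187,0,0],[-0.0093,0,-0.04,0,0],[-0.0093,0,-0.0933,0,0],[-0.0093,0,-0.16,0,0]]}}

```text
clock: 8.52
tool_pos: [0.5546, 0.138, 0.1718]
orientation: [180.0, -0.0, 11.5]
force: [1.7, -0.1, 0.2]
opening: 0.0003
gripper_force: 0.0
```

{"method": "drive_effector", "body": {"motion": [[-0.04,0,-0.04,0,0],[-0.04,0,-0.04,0,0],[-0.04,0,-0.04,0,0]]}}

```text
clock: 8.9
tool_pos: [0.5253, 0.1323, 0.2006]
orientation: [-179.9, -0.1, 11.5]
force: [-0.2, -0.4, -1.0]
opening: -0.0001
gripper_force: 0.0
```

```bash
python3 w.py w6 | tr '(' '\n' | awk -F, '$2>0&&$1>60'
```

```text
65, 114.0, 162.0, 181), 
70, 110.0, 161.0, 183), 
75, 106.0, 160.0, 187), 
80, 102.0, 158.0, 185), 
85, 68.0, -135.0, 185), 
90, 94.0, 155.0, 189), 
95, 90.0, 154.0, 187), 
100, 86.0, 153.0, 189), 
105, 82.0, 152.0, 185), 
110, 78.0, 153.0, 183), 
115, 74.0, 156.0, 144), 
120, 70.0, 167.0, 181), 
125, 66.0, 168.0, 239), 
130, 61.0, 169.0, 244), 
135, 57.0, 168.0, 244), 
140, 53.0, 168.0, 231), 
145, 49.0, 157.0, 243), 
150, 45.0, 157.0, 242), 
155, 39.0, 169.0, 185), 
160, 35.0, 169.0, 239), 
165, 30.0, 167.0, 245), 
170, 26.0, 167.0, 244), 
175, 21.0, 168.0, 245), 
180, 16.0, 169.0, 246), 
185, 11.0, 168.0, 245), 
190, 4.0, 180.0, 31),
```

View pics/w6.png

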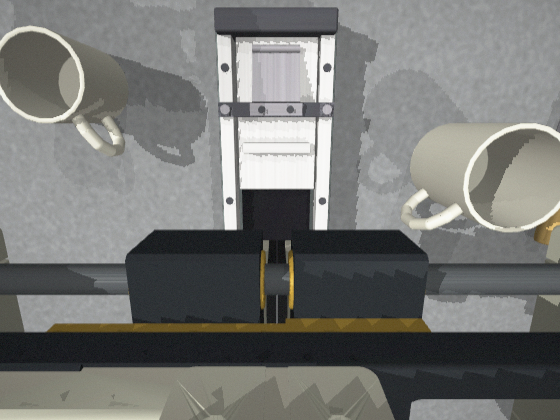

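The view shows the plate flat under the bridge. The rib (row 147) is 22 mm short of the bridge and the rear edge (row 188) is 65 mm behind it, both as expected at home. The top is at 32 mm, held down by the bridge, and the mugs haven't moved.

```bash
python3 -c "
from plant import ctrl;print(ctrl.close_job())"
```

```text
the job is handed in; nothing more can be done
None
```

The plate is fully home against the end stop, held down under the bridge and drag spring; the finger is clear, the mugs and brush were left alone, and the job is handed in (no verdict was shown).

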